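Dock the battery tray and lock its quarter-turn stud

ROBOT

A 6-joint arm with a two-finger parallel gripper is mounted at the origin on the work surface. World frame = base frame: x ahead of the robot, y to its left, z up, the work surface at z = 0. Lengths are in mm, angles in rad, forces in N, time in s.
With the tool pointing down it reaches from about 275 to 1000 mm from the base axis. Payload 8.4 kg.
Tool frame: the origin (TCP) lies midway between the tips of the shut fingers; the grasp point (between the pads) lies 19 mm behind it; z points along the fingers, y is the line along which they close (so a half turn about z gives the same grasp; the last joint's range is limited). The gripper opens to 85 mm and grips with 20 to 120 N. Pads are 22 mm wide; open, the fingers measure 114 mm over their backs; the gripper's body (76 mm by 85 mm) begins 54 mm behind the grasp point. The pads swing forward as they close: fully open they stand 13 mm farther back than shut.
Start: joints at [1.147, 0.353, 1.633, -0, 1.155, -0.002], TCP at [255.876, 570.224, 231.281] pointing down, gripper open.
Joint ranges: [-2.63, 2.63], [-0.92, 2.1], [0.06, 2.66], [-1.3, 4.44], [0, 2.69], [-3.02, 3.02]. Speed limits (rad/s): [2.22, 2.22, 2.79, 3.14, 3.14, 3.14].

INTERFACE

Orientations are given as [roll, pitch, yaw] about the fixed x, y, z axes, in that order (R = Rz(yaw) Ry(pitch) Rx(roll)).
In Python, from rig import r gives the robot as it stands.
- The arm moves only by the tool servo_tool, never from a script. Its argument "deltas" is a list of rows, each an object of numbers: "x", "y", "z": the shift along the world's x, y, z in mm; "rx", "ry", "rz": the turn, a rotation vector about the world's x, y, z in rad; "gripper": the gripper's target within -1 to 1 (fully open at 1, half-way at 0, shut at -1). A call has 1 to 10 rows; each row is the pose to reach, as a shift and turn from the pose commanded when the call began; what a row does not reach only later rows make up. A row lasts 1/10 s, in which the tool goes at most 50 mm and 8.59 degrees, less where a joint would pass 70% of its speed; a pose out of reach is approached as far as the arm can. A call with a gripper value outside its range is refused whole. The fingers move at their own pace and stop on an object; "newtons" is the grip in N (left out, the last holds). Time passes only in rows, so rows that repeat a pose let the fingers close. It gives the time, the measured TCP pose, the force, the opening and the grip force at its end, in the units of the state.
- r.sense(): the state, without advancing time (a new reading comes with each control period).
- r.grab_frame(name): name is "scene" or "top" or "wrist"; returns the picture (400x640x3 uint8, blue, green, red); there is no depth.
- r.camera_params(name): a dict with "mtx" (3x3 intrinsics, pixels), "D" ([k1, k2, p1, p2, k3] as OpenCV has them; the pictures are not rectified), "eye" and "orientation" of the camera in the world. Camera axes: x right, y down, z forward; pixel columns grow to the right and rows downward; lengths in mm; the calibration is good to about 2 mm. A picture is of the moment at which its call begins: read the wrist's pose just before it. camera_params takes no time and is no camera call; for the wrist camera it gives the pose at the moment of the call.
- r.sign_off(): hands the job in; it is judged then, once.
Trained networks look in the newest picture that a camera, given by its name, has taken for a name from the list of things; names that differ only in an ending like _2 or _b are one class to them, and where a whole thing is asked for, a point or a joint stands for the part that bears it (a point fixed in the world has none). Each returns a list of dicts, best first, with "conf" (0 to 1); they miss things now and then, are a little off and sometimes report something else, mostly with a low value. They report only what shows in the picture. A call takes as long as a camera call. They do not tell look-alikes from the thing itself.
- r.recognise(name, camera): "box" ([left, top, width, height] in pixels, round what is visible of it).
The state is a dict: "clock": time; "qpos": joint angles; "qvel": joint speeds; "joint_efforts": joint torques, N m; "eef_pos": TCP position; "tcp_rot": TCP orientation; "contact_force": force on the tool from outside, world axes, zero at the start; "wrist_torque": the same for the moment, N m; "opening": opening from 0.0 (shut) to 1.0 (fully open); "grasp_force": force on a finger pad.
Only numpy, scipy, OpenCV 4.12 (cv2) and the standard library are available. Lean on these libraries where they do the work, as an engineer would, in place of code of your own. Each camera call takes 0.05 s, during which the arm holds its last target. There are 200 camera calls.

TASK

Put the battery tray into its guide rails: its wide end will not enter, so turn it end for end and slide it in, narrow nose first, until it meets the latch block. Then lock it with the winged stud on its nose: press and turn the stud to find the hidden slot, push it right down, give it a quarter turn clockwise, seen from above, to its stop, and let go so that it springs up a little and stays caught. Do not shift the screwdriver, the tin, the valve or the roll of tape lying nearby.

Things in the scene. Friction and masses are not known exactly. Their poses are not given: they have to be found in the camera images.
- dock: Fixed docking station: two low aluminium rails on the bench and a grey latch block (70 mm wide, 60 deep, 38.5 high) closing their far end. Origin at bench level between the rails, at the foot of the block face that stops the tray's nose; x is the sliding-in direction, z up. Tray fully home: nose against this face, tray_handle at x = -70 mm, y = 0.
- rail_mouth (a point): Open end of the rails at bench level, midway between them (axes as dock), 95 mm before the block; flared guides reach 26 mm farther out, 9 mm wider each side. Rails: 94 mm apart inside, 106 mm over all, 16 mm high, with 7 mm inward lips (underside 10 mm up) over the tray's side flanges: the tray can only slide in along the bench from here. There is no floor; it slides on the bench.
- socket (a point): Top of the latch block on the stud socket's axis, 27 mm beyond the dock origin; axes as dock, NOT as the slot. 2 mm below is a plate with a slot 8.5 mm wide, at an unknown angle within 30 degrees either side of the dock's x axis, covered once the tray is home: find it by touch. Under the plate are a catching notch square to the slot and stops that allow only a clockwise quarter turn.
- tray_handle (a point): Middle of the square black grip on top of the loose grey battery tray (about 0.6 kg), 62 mm above its underside; x points to the tray's nose, z up. Grip: 30 mm square, from 46 (tray top) to 78 mm up; take it from above, across either pair of faces. It is 70 mm behind the nose face. The tray starts roughly the wrong way round.
- tray_nose (a point): Foot of the tray's narrow nose face, x pointing outward. Body 72 mm wide, 46 high; flanges along its foot 90 mm wide and 6 mm high. A steel tongue, 50 mm wide, 40 to 46 mm up, reaches 50 mm beyond the nose and carries the stud on the centre line 27 mm beyond the nose.
- tray_tail (a point): Foot of the tray's wide end, 140 mm behind the nose face; x points to the nose. The end plate is 116 mm wide, 50 mm high and 10 mm thick, so it does not pass between the rails; it may be pushed.
- stud_head (a point): Middle of the stud's wing: a steel bar 40 mm long (x), 10 wide (y), 18 high, on an upright sprung stem in the tray's tongue; 75 mm above the tray's underside when up. It turns with slight friction and stays as left. A hidden crossbar at its foot, 22 mm long and 5 thick, is parallel to the wing. Half a turn makes no difference. It starts within 30 degrees of crosswise to the tray.
- stud (a joint): How far the stud is pressed down (m), 0 to 0.019; a spring lifts it with 2 N (up) to 7 N (down). Tray home: wing out of line stops at 0.005; in line with the slot (within some 8 degrees) it goes right down. Beyond 0.017 it turns clockwise a quarter turn to the stop; kept down meanwhile and let go there, it rises and stays caught at 0.0135. Turned too little it rests at 0.017; not turned, it springs up.
- driver_mid (a point): Bystander to be left alone: a black-handled screwdriver, 160 mm long, lying along the outside of the guide rails on the dock's -y side.
- tin_mid (a point): Bystander to be left alone: a small pale metal tin, 48 mm across and 45 mm high, standing beside the latch block on the dock's +y side.
- valve_mid (a point): Bystander to be left alone: a small black solenoid valve with brass fittings, 65 mm high, standing beyond the latch block.
- tape_mid (a point): Bystander to be left alone: a black roll of tape, 64 mm across and 22 mm high, lying flat beside the tray.
Not all that is in view belongs to the job. What is shaped like the part that bears tray_handle but red is not meant.

How it is judged (in metres and radians):
On the way, in this order (a step that is already met when the one before it is completed fails the run):
1. the tray lies fully home between the guide rails, nose against the latch block, its stud still up (x of tray_handle in the frame of dock between -0.075 and -0.065 m and y of tray_handle in the frame of dock between -0.005 and 0.005 m and z of tray_handle in the frame of dock below 0.067 m and angle between the x axis of tray_handle and the x axis of dock, either way round below 0.07 rad and value of joint stud below 0.004 m), for 0.1 s.
2. with the tray home, the stud has gone down through the slot, far enough to be turned (x of tray_handle in the frame of dock between -0.075 and -0.065 m and y of tray_handle in the frame of dock between -0.005 and 0.005 m and z of tray_handle in the frame of dock below 0.067 m and angle between the x axis of tray_handle and the x axis of dock, either way round below 0.07 rad and value of joint stud above 0.0163 m), for 0.05 s.
At the end, for the whole second after the job is handed in: The tray is home between the rails (grip within 5 mm of its place along and across the dock, flat on the bench, within 4 degrees of the rails' direction) and the stud, let go, rests caught in its notch, 11.5 to 15.3 mm down (x of tray_handle in the frame of dock between -0.075 and -0.065 m and y of tray_handle in the frame of dock between -0.005 and 0.005 m and z of tray_handle in the frame of dock below 0.067 m and angle between the x axis of tray_handle and the x axis of dock, either way round below 0.07 rad and value of joint stud between 0.0115 and 0.0153 m and velocity of joint stud between -0.01 and 0.01 m/s); the robot touches nothing.
It fails at once if the screwdriver, tin, valve or tape roll is shifted by more than 25 mm (distance of any of driver_mid, tin_mid, valve_mid, tape_mid from where it was at the start of the episode above 0.025 m).
It also fails if it takes over 72 s, if anything falls off the work surface, if the arm or the gripper's body presses on something with over 40 N, if the wrist force passes 120 N, or if a joint passes its speed limit or range.

## Working session

There is one attempt and no reset: what is moved stays moved. The work goes in short steps, Python scripts to look and compute and a tool call to move; the robot and the scene stay as the last step left them, time stands still between calls to the robot, and variables do not carry over. Pictures are saved under pics/ and viewed, at most 10 in all, crops included, and the job is handed in when it is done.

Besides the shell and the picture viewer there is one more tool, called after ">>>" by a JSON object that holds its "op" and its "data", one argument or row to a line. servo_tool: Moves the arm, as the interface text tells. Its arguments: {"type":"object","properties":{"deltas":{"type":"array","items":{"type":"object","properties":{"x":{"type":"number"},"y":{"type":"number"},"z":{"type":"number"},"rx":{"type":"number"},"ry":{"type":"number"},"rz":{"type":"number"},"gripper":{"type":"number"}}}},"newtons":{"type":"number"}},"required":["deltas"]}

```bash
mkdir -p pics; cat > h.py <<'E'
import numpy as np, cv2
from scipy.spatial.transform import Rotation as R
from rig import r
def cam(n):
    p=r.camera_params(n); o=np.array(p["orientation"],float)
    M=o if o.shape==(3,3) else R.from_euler('xyz',o).as_matrix()
    return np.array(p["mtx"],float),np.array(p["D"],float),np.array(p["eye"],float),M
def ray(c,uv):
    K,D,e,M=c
    q=cv2.undistortPoints(np.array([[uv]],float),K,D)[0,0]
    return e,M@np.array([q[0],q[1],1.])
def onz(c,uv,z):
    e,d=ray(c,uv); return e+d*(z-e[2])/d[2]
def proj(c,P):
    K,D,e,M=c
    return cv2.projectPoints(((np.atleast_2d(P)-e)@M).astype(float),np.zeros(3),np.zeros(3),K,D)[0][:,0]
def tri(cs,uvs):
    A=np.zeros((3,3));b=np.zeros(3)
    for c,uv in zip(cs,uvs):
        e,d=ray(c,uv);d=d/np.linalg.norm(d);Q=np.eye(3)-np.outer(d,d);A+=Q;b+=Q@e
    return np.linalg.solve(A,b)
E
python3 - <<'E'
from h import *
np.set_printoptions(precision=2,suppress=True)
print(r.sense())
for n in("scene","top"):
    f=r.grab_frame(n);cv2.imwrite(f"pics/{n}0.png",f);print(n,r.camera_params(n))
    for t in("tray_handle","stud_head","dock","tape_mid","tin_mid","driver_mid","valve_mid"):
        print(t,[(np.round(x["box"]),round(x["conf"],2)) for x in r.recognise(t,n)][:3])
E
```

```text
{'clock': 0.0, 'qpos': array([ 1.15,  0.35,  1.63,  0.  ,  1.16, -0.  ]), 'qvel': array([ 0.,  0., -0.,  0.,  0., -0.]), 'joint_efforts': array([  0.  , -60.52, -34.21,   0.  ,   0.01,   0.  ]), 'eef_pos': array([255.69, 569.77, 230.55]), 'tcp_rot': array([-3.14, -0.  ,  2.72]), 'contact_force': array([-0.71, -0.22,  0.9 ]), 'wrist_torque': array([-0.04, -0.05,  0.01]), 'grasp_force': 0.0, 'opening': 0.998830284552388}
scene {'mtx': array([[500.88,   0.  , 320.4 ],
       [  0.  , 500.88, 204.1 ],
       [  0.  ,   0.  ,   1.  ]]), 'D': array([-0.08,  0.  ,  0.  ,  0.  ,  0.  ]), 'eye': array([1542.6 , -732.97, 1119.18]), 'orientation': array([-2.26,  0.02,  1.03])}
tray_handle [(array([145., 217.,  67.,  46.]), 0.94), (array([248., 242.,  64.,  37.]), 0.83), (array([208., 183.,  58.,  37.]), 0.69)]
stud_head [(array([148., 239.,  10.,   4.]), 0.67), (array([250., 249.,  10.,  13.]), 0.43), (array([208., 184.,  14.,   5.]), 0.41)]
dock [(array([353., 199.,  60.,  38.]), 0.86)]
tape_mid [(array([244., 233.,  24.,  16.]), 0.7)]
tin_mid []
driver_mid [(array([370., 232.,  45.,  16.]), 0.75)]
valve_mid [(array([444., 196.,  18.,  17.]), 0.63)]
top {'mtx': array([[462.1 ,   0.  , 313.25],
       [  0.  , 462.1 , 195.6 ],
       [  0.  ,   0.  ,   1.  ]]), 'D': array([-0.01,  0.  ,  0.  ,  0.  ,  0.  ]), 'eye': array([ 263.29, -119.01, 1236.68]), 'orientation': array([-2.96,  0.  , -1.57])}
tray_handle [(array([438., 248.,  86.,  44.]), 0.94), (array([345., 261.,  74.,  74.]), 0.89), (array([350., 137.,  74.,  55.]), 0.55)]
stud_head [(array([508., 261.,  14.,   3.]), 0.67), (array([402., 318.,  11.,  13.]), 0.52)]
dock [(array([201., 155.,  76.,  47.]), 0.85), (array([415., 168.,   1.,  16.]), 0.39)]
tape_mid [(array([377., 209.,  24.,  24.]), 0.79)]
tin_mid [(array([202., 194.,  16.,  18.]), 0.88)]
driver_mid [(array([227., 130.,  53.,  14.]), 0.54)]
valve_mid [(array([151., 138.,  18.,  17.]), 0.73)]
```

```bash
python3 - <<'E'
import cv2
a=cv2.imread("pics/top0.png")[100:350,130:560];cv2.imwrite("pics/topc.png",cv2.resize(a,(800,465),interpolation=cv2.INTER_CUBIC))
E
```

```text
(no output)
```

View pics/topc.png

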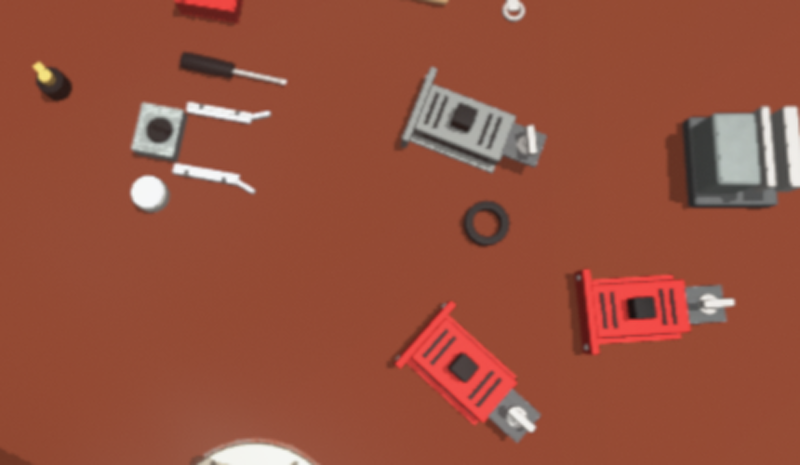

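View pics/scene0.png

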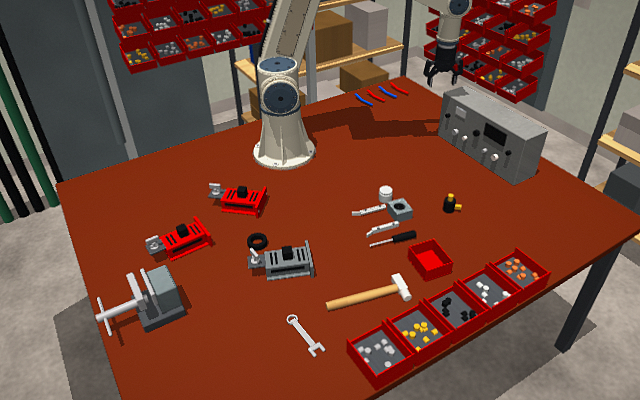

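The top view shows the grey tray with its grip at (379,163), nose pointing right. The latch block is at (215,170) with its rails opening right, the tape at (391,220) and the driver above the rails. The two red trays are look-alikes.

```bash
python3 - <<'E'
from h import *
np.set_printoptions(precision=1,suppress=True)
T=cam("top");S=cam("scene")
c=lambda u,v:(130+u/1.8605,100+v/1.8605)
print("grip",tri([T,S],[c(464,116),(287.5,252)]),onz(T,c(464,115),78))
print("stud",onz(T,c(531,140),82), "tape",onz(T,c(486,223),11))
for p in [(145,103),(185,108),(175,158),(133,151)]: print("blk",onz(T,c(*p),38.5))
for p in [(188,105),(250,118),(270,113),(175,169),(238,180),(254,190)]: print("rail",onz(T,c(*p),16))
print("socket",onz(T,c(159,130),38.5),"tin",onz(T,c(149,192),45),"valve",onz(T,c(50,80),30))
for p in [(188,60),(286,82)]: print("driver",onz(T,c(*p),10))
for p in [(432,70),(404,142)]: print("tailcorner",onz(T,c(*p),50))
W=cam("wrist");print("wrist",W[2],W[3],W[0],r.sense()["eef_pos"])
E
```

```text
grip [ 573.9 -289.9   65.4] [ 571.7 -288.6   78. ]
stud [ 535.6 -379.7   82. ] tape [ 429.6 -326.6   11. ]
blk [597.9 165.4  38.5]
blk [590.7 107.3  38.5]
blk [517.  118.7  38.5]
blk [526.9 179.1  38.5]
rail [601.4 107.4  16. ]
rail [582.2  15.8  16. ]
rail [589.9 -13.4  16. ]
rail [505.5 122.5  16. ]
rail [489.7  30.8  16. ]
rail [475.2   7.4  16. ]
socket [557.9 143.4  38.5] tin [466.6 152.1  45. ] valve [634.4 308.   30. ]
driver [672.5 111.1  10. ]
driver [639.1 -35.6  10. ]
tailcorner [ 645.8 -248.1   50. ]
tailcorner [ 539.3 -206.9   50. ]
wrist [179.  603.7 374. ] [[ 0.4  0.9  0.3]
 [ 0.9 -0.4 -0.1]
 [-0.   0.3 -0.9]] [[286.4   0.  323. ]
 [  0.  286.4 201.9]
 [  0.    0.    1. ]] [255.9 570.3 231.3]
```

>>> {"op": "servo_tool", "data": {
  "deltas": [
    {"x": 285,"y": -490,"rz": -1.62},
    {"x": 285,"y": -490,"rz": -1.62},
    {"x": 285,"y": -490,"rz": -1.62},
    {"x": 285,"y": -490,"rz": -1.62},
    {"x": 285,"y": -490,"rz": -1.62},
    {"x": 285,"y": -490,"rz": -1.62},
    {"x": 285,"y": -490,"rz": -1.62},
    {"x": 285,"y": -490,"rz": -1.62},
    {"x": 285,"y": -490,"rz": -1.62},
    {"x": 285,"y": -490,"rz": -1.62}
  ]
}}

```text
invalid input
```

>>> {"op": "servo_tool", "data": {
  "deltas": [
    {"x": 48,"y": -82,"rz": -0.27},
    {"x": 48,"y": -82,"rz": -0.27},
    {"x": 48,"y": -82,"rz": -0.27},
    {"x": 48,"y": -82,"rz": -0.27}
  ]
}}

```text
invalid input
```

```bash
python3 - <<'E'
from h import *
np.set_printoptions(precision=3,suppress=True)
s=r.sense();print(s["clock"],s["eef_pos"],s["tcp_rot"],s["qpos"])
W=cam("wrist");f=r.grab_frame("wrist");cv2.imwrite("pics/w1.png",f);np.save("w1.npy",np.array(W,dtype=object),allow_pickle=True)
E
```

```text
0.8 [255.853 570.258 231.306] [3.142 0.    2.72 ] [ 1.147  0.353  1.633 -0.     1.155 -0.002]
```

View pics/w1.png

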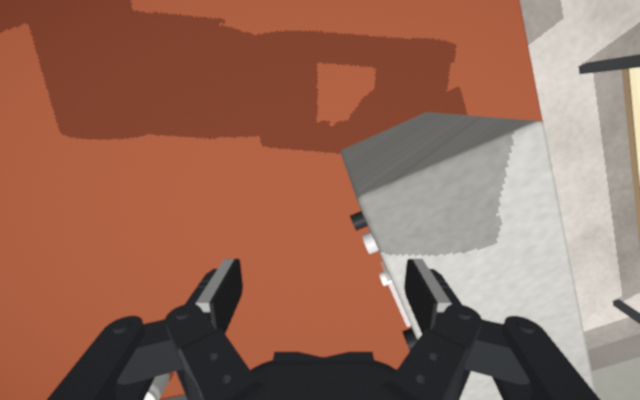

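The picture shows only the start pose (move refused): fingers at the bottom, around (220,290) and (425,290), bench behind. I'll try with all fields given.

>>> {"op": "servo_tool", "data": {
  "deltas": [
    {"x": 285,"y": -490,"z": 0,"rx": 0,"ry": 0,"rz": -1.62,"gripper": 1},
    {"x": 285,"y": -490,"z": 0,"rx": 0,"ry": 0,"rz": -1.62,"gripper": 1}
  ],
  "newtons": 60
}}

```text
clock: 1.05
eef_pos: [306.1, 483.4, 231.1]
tcp_rot: [3.141, 0.0, 2.416]
contact_force: [0.1, -0.4, -0.2]
opening: 1.0
grasp_force: 0.0
```

>>> {"op": "servo_tool", "data": {
  "deltas": [
    {"x": 235,"y": -404,"z": 0,"rz": -1.32,"gripper": 1},
    {"x": 235,"y": -404,"z": 0,"rz": -1.32,"gripper": 1},
    {"x": 235,"y": -404,"z": 0,"rz": -1.32,"gripper": 1},
    {"x": 235,"y": -404,"z": 0,"rz": -1.32,"gripper": 1},
    {"x": 235,"y": -404,"z": 0,"rz": -1.32,"gripper": 1},
    {"x": 235,"y": -404,"z": 0,"rz": -1.32,"gripper": 1},
    {"x": 235,"y": -404,"z": 0,"rz": -1.32,"gripper": 1},
    {"x": 235,"y": -404,"z": 0,"rz": -1.32,"gripper": 1},
    {"x": 235,"y": -404,"z": 0,"rz": -1.32,"gripper": 1},
    {"x": 235,"y": -404,"z": 0,"rz": -1.32,"gripper": 1}
  ]
}}

```text
invalid input
```

```bash
cat >> h.py <<'E'
def snap(name):
    s=r.sense();W=cam("wrist");f=r.grab_frame("wrist");cv2.imwrite(f"pics/{name}.png",f)
    np.savez(f"{name}.npz",K=W[0],D=W[1],e=W[2],M=W[3])
    print(round(s["clock"],2),s["eef_pos"].round(1),s["tcp_rot"].round(3),s["qpos"].round(3),s["contact_force"].round(1))
    return f,W
def load(name):
    z=np.load(f"{name}.npz");return z["K"],z["D"],z["e"],z["M"]
E
python3 - <<'E'
from h import *
snap("w2")
E
```

```text
1.05 [306.1 483.4 231.1] [3.141 0.    2.416] [ 1.004  0.272  1.749 -0.     1.121  0.158] [ 0.1 -0.4 -0.2]
```

View pics/w2.png

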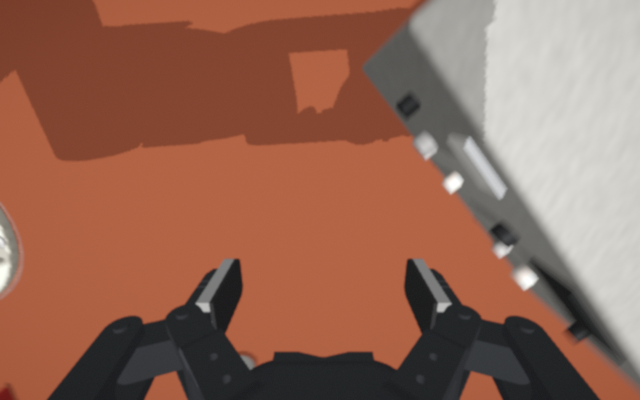

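Again only empty bench and the console. I'll give all keys and newtons in every row.

>>> {"op": "servo_tool", "data": {
  "deltas": [
    {"x": 235,"y": -404,"z": 0,"rx": 0,"ry": 0,"rz": -1.32,"gripper": 1},
    {"x": 235,"y": -404,"z": 0,"rx": 0,"ry": 0,"rz": -1.32,"gripper": 1},
    {"x": 235,"y": -404,"z": 0,"rx": 0,"ry": 0,"rz": -1.32,"gripper": 1},
    {"x": 235,"y": -404,"z": 0,"rx": 0,"ry": 0,"rz": -1.32,"gripper": 1},
    {"x": 235,"y": -404,"z": 0,"rx": 0,"ry": 0,"rz": -1.32,"gripper": 1},
    {"x": 235,"y": -404,"z": 0,"rx": 0,"ry": 0,"rz": -1.32,"gripper": 1},
    {"x": 235,"y": -404,"z": 0,"rx": 0,"ry": 0,"rz": -1.32,"gripper": 1},
    {"x": 235,"y": -404,"z": 0,"rx": 0,"ry": 0,"rz": -1.32,"gripper": 1},
    {"x": 235,"y": -404,"z": 0,"rx": 0,"ry": 0,"rz": -1.32,"gripper": 1},
    {"x": 235,"y": -404,"z": 0,"rx": 0,"ry": 0,"rz": -1.32,"gripper": 1}
  ],
  "newtons": 60
}}

```text
clock: 2.1
eef_pos: [543.0, 76.2, 231.5]
tcp_rot: [3.14, 0.0, 1.094]
contact_force: [-0.6, -0.4, 0.0]
opening: 1.002
grasp_force: 0.0
```

```bash
python3 - <<'E'
from h import *
snap("w3")
for t in("dock","tin_mid"): print(t,[(np.round(x["box"]),round(x["conf"],2)) for x in r.recognise(t,"wrist")][:3])
E
```

```text
2.1 [543.   76.2 231.5] [3.14  0.    1.094] [ 1.370e-01  2.330e-01  1.799e+00 -1.000e-03  1.108e+00  6.150e-01] [-0.6 -0.4  0. ]
dock [(array([268.,  78., 117., 157.]), 0.91)]
tin_mid [(array([213., 124.,  45.,  41.]), 0.87)]
```

View pics/w3.png

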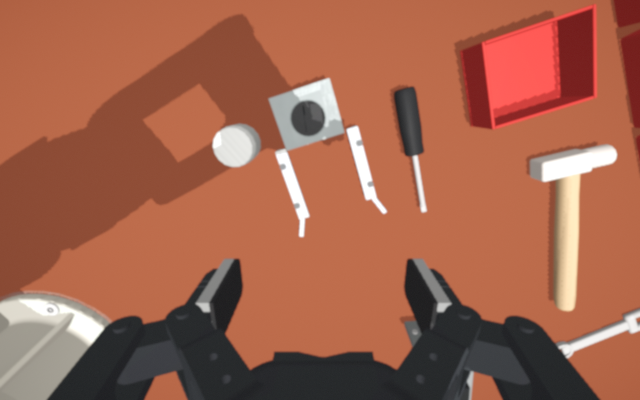

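The wrist view shows the dock: block top corners about (269,97), (330,78), (343,134), (284,150), socket at (308,118), rails down to (303,217) and (370,198), the tin at (236,145) and the driver at right.

```bash
python3 - <<'E'
from h import *
np.set_printoptions(precision=1,suppress=True)
W=load("w3");f=cv2.imread("pics/w3.png")
m=((f.min(2)>195)).astype(np.uint8);m[:,:268]=0;m[:,395:]=0;m[:120]=0;m[245:]=0
n,l,st,ce=cv2.connectedComponentsWithStats(m)
for i in range(1,n):
    if st[i,4]>60:
        ys,xs=np.where(l==i);P=np.array([onz(W,(x,y),16)[:2] for x,y in zip(xs,ys)])
        q=P[P@np.array([.19,.98])>30+553*0.0+ (np.array([535,24])@np.array([.19,.98]))-30+5] # straight part
        c=q.mean(0);u,s,v=np.linalg.svd(q-c,full_matrices=False);d=v[0]*np.sign(v[0,1]);t=(q-c)@d;w=(q-c)@v[1]
        print(st[i],c,"yaw",np.arctan2(d[1],d[0]).round(4),"len",t.min(),t.max(),"w",np.percentile(w,[2,98]))
print("socket",onz(W,(308,118),37),onz(W,(308,118),38.5))
for p in [(269,97),(330,78),(343,134),(284,150)]: print(onz(W,p,38.5))
for p in [(300,218),(306,216),(365,199),(374,196)]: print(onz(W,p,16))
T=cam("top"); print("tri socket",tri([W,T],[(308,118),(130+159/1.8605,100+130/1.8605)]))
E
```

```text
[347 126  40  88 907] [592.1  66.5] yaw 1.3939 len -47.535932760352885 43.92189726373354 w [-6.7  7.1]
[276 150  33  87 850] [501.3  82.6] yaw 1.3956 len -46.04993339598506 43.141933491439396 w [-7.3  6.9]
socket [559.3 143.5  37. ] [559.4 143.5  38.5]
[531.9 182.8  38.5]
[600.2 169.1  38.5]
[586.7 109.6  38.5]
[517.6 124.8  38.5]
[486.9  34.   16. ]
[495.5  32.8  16. ]
[576.   18.2  16. ]
[588.3  16.5  16. ]
tri socket [559.  143.8  35.2]
```

>>> {"op": "servo_tool", "data": {
  "deltas": [
    {"x": 31,"y": -367,"z": -40,"rx": 0,"ry": 0,"rz": -1.47,"gripper": 1},
    {"x": 31,"y": -367,"z": -40,"rx": 0,"ry": 0,"rz": -1.47,"gripper": 1},
    {"x": 31,"y": -367,"z": -40,"rx": 0,"ry": 0,"rz": -1.47,"gripper": 1},
    {"x": 31,"y": -367,"z": -40,"rx": 0,"ry": 0,"rz": -1.47,"gripper": 1},
    {"x": 31,"y": -367,"z": -40,"rx": 0,"ry": 0,"rz": -1.47,"gripper": 1},
    {"x": 31,"y": -367,"z": -40,"rx": 0,"ry": 0,"rz": -1.47,"gripper": 1},
    {"x": 31,"y": -367,"z": -40,"rx": 0,"ry": 0,"rz": -1.47,"gripper": 1},
    {"x": 31,"y": -367,"z": -40,"rx": 0,"ry": 0,"rz": -1.47,"gripper": 1},
    {"x": 31,"y": -367,"z": -40,"rx": 0,"ry": 0,"rz": -1.47,"gripper": 1},
    {"x": 31,"y": -367,"z": -40,"rx": 0,"ry": 0,"rz": -1.47,"gripper": 1}
  ],
  "newtons": 60
}}

```text
clock: 3.25
eef_pos: [572.3, -285.9, 190.9]
tcp_rot: [-3.141, 0.001, -0.375]
contact_force: [-0.6, -0.0, 0.9]
opening: 0.998
grasp_force: 0.0
```

```bash
python3 - <<'E'
from h import *
snap("w4")
for t in("tray_handle","stud_head","tape_mid"): print(t,[(np.round(x["box"]),round(x["conf"],2)) for x in r.recognise(t,"wrist")][:3])
E
```

```text
3.25 [ 572.3 -285.9  190.9] [-3.141e+00  1.000e-03 -3.750e-01] [-4.660e-01  4.150e-01  1.637e+00  1.000e-03  1.091e+00  1.479e+00] [-0.6 -0.   0.9]
tray_handle [(array([254., 129., 192., 110.]), 0.97), (array([371., 336.,  93.,  64.]), 0.76), (array([  2., 240., 152., 102.]), 0.72)]
stud_head [(array([413., 174.,  26.,  44.]), 0.85)]
tape_mid [(array([365., 239.,  50.,  54.]), 0.66)]
```

View pics/w4.png

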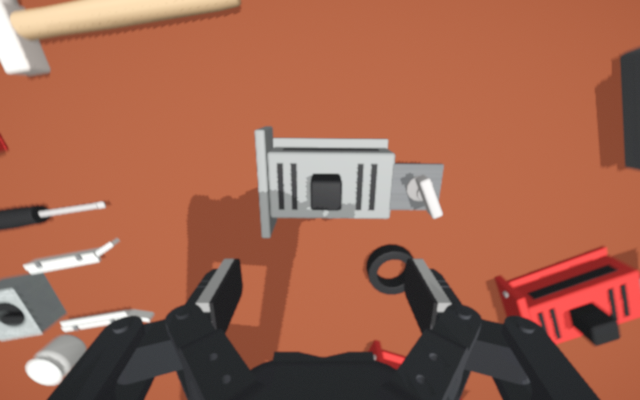

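Tray seen squarely: grip box about (312–342,173–210), stud wing (431,197), end plate at left (265,183), tongue at right to (442,187).

```bash
python3 - <<'E'
from h import *
np.set_printoptions(precision=1,suppress=True)
W=load("w4");f=cv2.imread("pics/w4.png");a=f[165:220,305:350]
cv2.imwrite("pics/g4.png",cv2.resize(f[120:245,245:455],(800,476),interpolation=cv2.INTER_CUBIC))
g=cv2.cvtColor(f,cv2.COLOR_BGR2GRAY)
print(g[168:216:2,327]);print(g[200,304:352:2]);print(g[180,304:352:2])
T=cam("top")
print("tri",tri([W,T],[(327,195),(130+464/1.8605,100+116/1.8605)]))
for p in [(391,218),(393,154),(270,218),(268,152)]: print("bodytop",onz(W,p,46))
for p in [(265,237),(271,237),(259,130)]: print("tail top",onz(W,p,50))
print("tongue",onz(W,(439,211),46),onz(W,(443,165),46),"base",onz(W,(388,140),6),onz(W,(273,140),6))
E
```

```text
[210 210 201  88  33  34  42  64  78  80  79  77  77  76  76  74  73  72
  71  69  60 140 195 181]
[201 184 160 121  65  73  72  72  73  73  74  73  73  74  74  74  74  74
  85 182 207 207 207 207]
[207 194 163 127  44  43  42  42  42  44  41  41  40  41  38  41  42  41
  83 191 209 209 209 208]
tri [ 571.6 -290.1   72. ]
bodytop [ 513.9 -343.    46. ]
bodytop [ 579.6 -365.2   46. ]
bodytop [ 561.9 -221.1   46. ]
bodytop [ 627.3 -249.4   46. ]
tail top [ 544.7 -207.9   50. ]
tail top [ 542.3 -214.    50. ]
tail top [ 650.  -251.2   50. ]
tongue [ 502.8 -393.3   46. ] [ 550.2 -409.2   46. ] base [ 587.  -371.3    6. ] [ 634.4 -250.8    6. ]
```

View pics/g4.png

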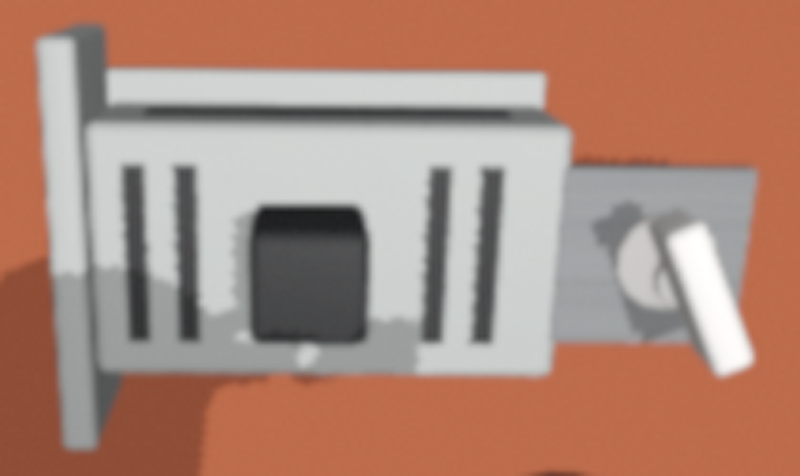

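```bash
python3 - <<'E'
from h import *
np.set_printoptions(precision=1,suppress=True)
W=load("w4");c=lambda u,v:(245+u/3.81,120+v/3.81)
print("grip",onz(W,(326.3,195.5),78))
P=[onz(W,c(*p),84) for p in [(688,232),(737,365)]];d=P[1]-P[0];print("wing",P,np.arctan2(d[1],d[0]),np.linalg.norm(d),(P[0]+P[1])/2)
print(r.sense()["eef_pos"],r.sense()["tcp_rot"])
E
```

```text
grip [ 573.  -290.5   78. ]
wing [array([ 554.9, -379.1,   84. ]), array([ 517.7, -381.6,   84. ])] -3.074508088278737 37.30029270068369 [ 536.3 -380.3   84. ]
[ 572.5 -285.6  191.3] [-3.1  0.  -0.4]
```

>>> {"op": "servo_tool", "data": {
  "deltas": [
    {"x": 0.5,"y": -5,"z": -40,"rx": 0,"ry": 0,"rz": -0.007,"gripper": 1},
    {"x": 0.5,"y": -5,"z": -80,"rx": 0,"ry": 0,"rz": -0.007,"gripper": 1},
    {"x": 0.5,"y": -5,"z": -120,"rx": 0,"ry": 0,"rz": -0.007,"gripper": 1},
    {"x": 0.5,"y": -5,"z": -141,"rx": 0,"ry": 0,"rz": -0.007,"gripper": 1},
    {"x": 0.5,"y": -5,"z": -141,"rx": 0,"ry": 0,"rz": -0.007,"gripper": -1},
    {"x": 0.5,"y": -5,"z": -141,"rx": 0,"ry": 0,"rz": -0.007,"gripper": -1},
    {"x": 0.5,"y": -5,"z": -141,"rx": 0,"ry": 0,"rz": -0.007,"gripper": -1},
    {"x": 0.5,"y": -5,"z": -141,"rx": 0,"ry": 0,"rz": -0.007,"gripper": -1},
    {"x": 0.5,"y": -5,"z": -141,"rx": 0,"ry": 0,"rz": -0.007,"gripper": -1}
  ],
  "newtons": 60
}}

```text
clock: 4.35
eef_pos: [574.3, -292.3, 52.6]
tcp_rot: [-3.141, -0.004, -0.377]
contact_force: [0.4, 3.2, 7.5]
opening: 0.341
grasp_force: 61.5
```

>>> {"op": "servo_tool", "data": {
  "deltas": [
    {"x": 0,"y": 0,"z": 30,"rx": 0,"ry": 0,"rz": 0,"gripper": -1},
    {"x": 0,"y": 0,"z": 60,"rx": 0,"ry": 0,"rz": 0,"gripper": -1},
    {"x": -27,"y": 105,"z": 60,"rx": 0,"ry": 0,"rz": 1.5,"gripper": -1},
    {"x": -27,"y": 105,"z": 60,"rx": 0,"ry": 0,"rz": 1.5,"gripper": -1},
    {"x": -27,"y": 105,"z": 60,"rx": 0,"ry": 0,"rz": 1.5,"gripper": -1},
    {"x": -27,"y": 105,"z": 60,"rx": 0,"ry": 0,"rz": 1.5,"gripper": -1},
    {"x": -27,"y": 105,"z": 60,"rx": 0,"ry": 0,"rz": 1.5,"gripper": -1},
    {"x": -27,"y": 105,"z": 60,"rx": 0,"ry": 0,"rz": 1.5,"gripper": -1},
    {"x": -27,"y": 105,"z": 60,"rx": 0,"ry": 0,"rz": 1.5,"gripper": -1},
    {"x": -27,"y": 105,"z": 60,"rx": 0,"ry": 0,"rz": 1.5,"gripper": -1}
  ],
  "newtons": 80
}}

```text
clock: 5.35
eef_pos: [545.2, -187.1, 110.5]
tcp_rot: [-3.141, 0.0, 0.829]
contact_force: [0.2, 0.0, -6.2]
opening: 0.335
grasp_force: 83.1
```

>>> {"op": "servo_tool", "data": {
  "deltas": [
    {"x": -26,"y": 107,"z": 0,"rx": 0,"ry": 0,"rz": 2.14,"gripper": -1},
    {"x": -26,"y": 107,"z": 0,"rx": 0,"ry": 0,"rz": 2.14,"gripper": -1},
    {"x": -26,"y": 107,"z": 0,"rx": 0,"ry": 0,"rz": 2.14,"gripper": -1},
    {"x": -26,"y": 107,"z": 0,"rx": 0,"ry": 0,"rz": 2.14,"gripper": -1},
    {"x": -26,"y": 107,"z": 0,"rx": 0,"ry": 0,"rz": 2.14,"gripper": -1},
    {"x": -26,"y": 107,"z": 0,"rx": 0,"ry": 0,"rz": 2.14,"gripper": -1},
    {"x": -26,"y": 107,"z": 0,"rx": 0,"ry": 0,"rz": 2.14,"gripper": -1},
    {"x": -26,"y": 107,"z": 0,"rx": 0,"ry": 0,"rz": 2.14,"gripper": -1},
    {"x": -26,"y": 107,"z": 0,"rx": 0,"ry": 0,"rz": 2.14,"gripper": -1},
    {"x": -26,"y": 107,"z": 0,"rx": 0,"ry": 0,"rz": 2.14,"gripper": -1}
  ],
  "newtons": 80
}}

```text
clock: 6.35
eef_pos: [519.2, -80.2, 110.6]
tcp_rot: [-3.141, -0.0, 2.33]
contact_force: [-0.5, 0.2, -7.2]
opening: 0.339
grasp_force: 84.1
```

>>> {"op": "servo_tool", "data": {
  "deltas": [
    {"x": 0,"y": 0,"z": 0,"rx": 0,"ry": 0,"rz": 0.64,"gripper": -1},
    {"x": 0,"y": 0,"z": 0,"rx": 0,"ry": 0,"rz": 0.64,"gripper": -1},
    {"x": 0,"y": 0,"z": 0,"rx": 0,"ry": 0,"rz": 0.64,"gripper": -1},
    {"x": 0,"y": 0,"z": 0,"rx": 0,"ry": 0,"rz": 0.64,"gripper": -1},
    {"x": 0,"y": 0,"z": 0,"rx": 0,"ry": 0,"rz": 0.64,"gripper": -1},
    {"x": 0,"y": 0,"z": 0,"rx": 0,"ry": 0,"rz": 0.64,"gripper": -1}
  ],
  "newtons": 80
}}

```text
clock: 6.95
eef_pos: [519.3, -80.2, 110.5]
tcp_rot: [-3.141, -0.0, 2.964]
contact_force: [0.6, -0.7, -6.6]
opening: 0.336
grasp_force: 84.1
```

```bash
python3 - <<'E'
from h import *
f,W=snap("w5")
g=r.grab_frame("top");cv2.imwrite("pics/t5.png",g);c=g[130:290,190:420]
cv2.imwrite("pics/c5.png",np.vstack([f[:, :][60:360],cv2.resize(c,(640,445))])[:600])
E
```

```text
6.95 [519.3 -80.2 110.5] [-3.141 -0.     2.964] [-0.156  0.354  1.949 -0.     0.839 -1.549] [ 0.6 -0.7 -6.6]
```

View pics/c5.png

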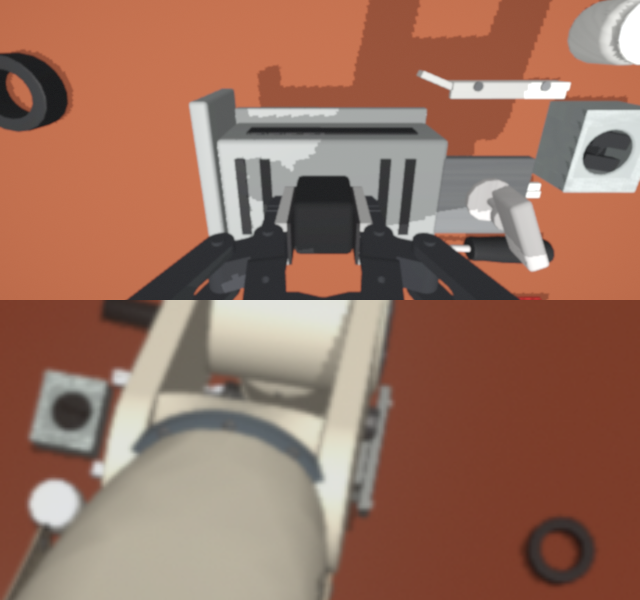

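The wrist picture shows the tray level and square in the fingers (body edge horizontal at row ~198), with the tongue pointing to the dock; the socket at (605,210 in the full frame).

>>> {"op": "servo_tool", "data": {
  "deltas": [
    {"x": 0,"y": 0,"z": -25,"rx": 0,"ry": 0,"rz": 0,"gripper": -1},
    {"x": 0,"y": 0,"z": -50,"rx": 0,"ry": 0,"rz": 0,"gripper": -1},
    {"x": 0,"y": 0,"z": -56,"rx": 0,"ry": 0,"rz": 0,"gripper": -1},
    {"x": 0,"y": 0,"z": -57.5,"rx": 0,"ry": 0,"rz": 0,"gripper": -1},
    {"x": 0,"y": 0,"z": -58.5,"rx": 0,"ry": 0,"rz": 0,"gripper": -1},
    {"x": 0,"y": 0,"z": -58.5,"rx": 0,"ry": 0,"rz": 0,"gripper": -1}
  ],
  "newtons": 80
}}

```text
clock: 7.65
eef_pos: [519.4, -80.2, 52.7]
tcp_rot: [-3.142, -0.001, 2.962]
contact_force: [-4.6, 0.6, 1.0]
opening: 0.335
grasp_force: 84.9
```

>>> {"op": "servo_tool", "data": {
  "deltas": [
    {"x": 2.6,"y": 14.8,"z": 0,"rx": 0,"ry": 0,"rz": 0,"gripper": -1},
    {"x": 5.2,"y": 29.6,"z": 0,"rx": 0,"ry": 0,"rz": 0,"gripper": -1},
    {"x": 7.0,"y": 39.4,"z": 0,"rx": 0,"ry": 0,"rz": 0,"gripper": -1},
    {"x": 8.7,"y": 49.2,"z": 0,"rx": 0,"ry": 0,"rz": 0,"gripper": -1},
    {"x": 10.5,"y": 59.1,"z": 0,"rx": 0,"ry": 0,"rz": 0,"gripper": -1},
    {"x": 12.2,"y": 68.9,"z": 0,"rx": 0,"ry": 0,"rz": 0,"gripper": -1},
    {"x": 12.2,"y": 68.9,"z": 0,"rx": 0,"ry": 0,"rz": 0,"gripper": -1}
  ],
  "newtons": 80
}}

```text
clock: 8.35
eef_pos: [530.8, -10.6, 52.7]
tcp_rot: [-3.14, -0.002, 2.964]
contact_force: [-8.1, -4.4, 11.0]
opening: 0.336
grasp_force: 86.6
```

>>> {"op": "servo_tool", "data": {
  "deltas": [
    {"x": 0.7,"y": 9.9,"z": 0.5,"rx": 0,"ry": 0,"rz": 0,"gripper": -1},
    {"x": 2.5,"y": 19.7,"z": 0.5,"rx": 0,"ry": 0,"rz": 0,"gripper": -1},
    {"x": 4.2,"y": 29.6,"z": 0.5,"rx": 0,"ry": 0,"rz": 0,"gripper": -1},
    {"x": 6.0,"y": 39.4,"z": 0.5,"rx": 0,"ry": 0,"rz": 0,"gripper": -1},
    {"x": 7.4,"y": 47.3,"z": 0.5,"rx": 0,"ry": 0,"rz": 0,"gripper": -1},
    {"x": 8.4,"y": 53.2,"z": 0.5,"rx": 0,"ry": 0,"rz": 0,"gripper": -1},
    {"x": 8.4,"y": 53.2,"z": 0.5,"rx": 0,"ry": 0,"rz": 0,"gripper": -1}
  ],
  "newtons": 80
}}

```text
clock: 9.05
eef_pos: [540.5, 43.4, 52.7]
tcp_rot: [3.141, 0.0, 2.964]
contact_force: [-3.4, 4.0, 3.9]
opening: 0.335
grasp_force: 85.5
```

>>> {"op": "servo_tool", "data": {
  "deltas": [
    {"x": 0.4,"y": 2,"z": 0,"rx": 0,"ry": 0,"rz": 0,"gripper": -1},
    {"x": 0.7,"y": 4,"z": 0,"rx": 0,"ry": 0,"rz": 0,"gripper": -1},
    {"x": 0.9,"y": 5,"z": 0,"rx": 0,"ry": 0,"rz": 0,"gripper": -1},
    {"x": 0.9,"y": 5,"z": 0,"rx": 0,"ry": 0,"rz": 0,"gripper": -1}
  ],
  "newtons": 80
}}

```text
clock: 9.45
eef_pos: [541.0, 46.5, 52.7]
tcp_rot: [-3.141, -0.0, 2.963]
contact_force: [-4.3, -6.8, 5.6]
opening: 0.331
grasp_force: 85.8
```

>>> {"op": "servo_tool", "data": {
  "deltas": [
    {"x": 0.2,"y": 1,"z": 0,"rx": 0,"ry": 0,"rz": 0,"gripper": -1},
    {"x": 0.4,"y": 2,"z": 0,"rx": 0,"ry": 0,"rz": 0,"gripper": -1},
    {"x": 0.5,"y": 3,"z": 0,"rx": 0,"ry": 0,"rz": 0,"gripper": -1},
    {"x": 0.5,"y": 3,"z": 0,"rx": 0,"ry": 0,"rz": 0,"gripper": -1}
  ],
  "newtons": 80
}}

```text
clock: 9.85
eef_pos: [541.5, 49.3, 52.7]
tcp_rot: [-3.14, -0.0, 2.963]
contact_force: [-4.2, -7.7, 4.9]
opening: 0.335
grasp_force: 85.8
```

>>> {"op": "servo_tool", "data": {
  "deltas": [
    {"x": 0.2,"y": 1,"z": 0,"rx": 0,"ry": 0,"rz": 0,"gripper": -1},
    {"x": 0.4,"y": 2,"z": 0,"rx": 0,"ry": 0,"rz": 0,"gripper": -1},
    {"x": 0.5,"y": 3,"z": 0,"rx": 0,"ry": 0,"rz": 0,"gripper": -1},
    {"x": 0.5,"y": 3,"z": 0,"rx": 0,"ry": 0,"rz": 0,"gripper": -1}
  ],
  "newtons": 80
}}

```text
clock: 10.25
eef_pos: [541.6, 49.9, 52.8]
tcp_rot: [-3.137, -0.0, 2.965]
contact_force: [-5.4, -25.1, 9.3]
opening: 0.339
grasp_force: 86.2
```

>>> {"op": "servo_tool", "data": {
  "deltas": [
    {"x": -0.4,"y": -2,"z": 0,"rx": 0,"ry": 0,"rz": 0,"gripper": -1},
    {"x": -0.4,"y": -2,"z": 0,"rx": 0,"ry": 0,"rz": 0,"gripper": 1},
    {"x": -0.4,"y": -2,"z": 0,"rx": 0,"ry": 0,"rz": 0,"gripper": 1},
    {"x": -0.4,"y": -2,"z": 0,"rx": 0,"ry": 0,"rz": 0,"gripper": 1},
    {"x": -0.4,"y": -2,"z": 0,"rx": 0,"ry": 0,"rz": 0,"gripper": 1},
    {"x": -0.4,"y": -2,"z": 40,"rx": 0,"ry": 0,"rz": 0,"gripper": 1},
    {"x": -0.4,"y": -2,"z": 80,"rx": 0,"ry": 0,"rz": 0,"gripper": 1},
    {"x": 17,"y": 93,"z": 100,"rx": 0,"ry": 0,"rz": 0.45,"gripper": 1},
    {"x": 17,"y": 93,"z": 100,"rx": 0,"ry": 0,"rz": 0.45,"gripper": 1},
    {"x": 17,"y": 93,"z": 100,"rx": 0,"ry": 0,"rz": 0.45,"gripper": 1}
  ],
  "newtons": 60
}}

```text
clock: 11.25
eef_pos: [561.5, 151.0, 154.5]
tcp_rot: [3.14, 0.006, -2.861]
contact_force: [-0.1, -0.3, 0.2]
opening: 0.997
grasp_force: 0.0
```

```bash
python3 - <<'E'
from h import *
f,W=snap("w6")
for t in("stud_head",): print(t,[(np.round(x["box"]),round(x["conf"],2)) for x in r.recognise(t,"wrist")][:3])
d=np.array([.175,.985,0]);S=np.array([558.5,145.5,84.]);q=proj(W,S)[0];print(q)
a,b=int(q[0]),int(q[1])
x0,y0=max(0,min(a-80,480)),max(0,min(b-60,280));print("crop6",x0,y0)
A=cv2.resize(f[y0:y0+120,x0:x0+160],(800,600))
w5=cv2.imread("pics/w5.png")[180:260,530:640];w3=cv2.imread("pics/w3.png")[80:160,260:370]
B=np.hstack([cv2.resize(w5,(400,291),interpolation=cv2.INTER_CUBIC),cv2.resize(w3,(400,291),interpolation=cv2.INTER_CUBIC)])
cv2.imwrite("pics/c6.png",np.vstack([cv2.resize(A,(400,300)).repeat(1,1) if 0 else np.hstack([cv2.resize(A,(400,300)),cv2.resize(f,(400,250))[:, :] if 0 else cv2.copyMakeBorder(cv2.resize(f,(400,250)),0,50,0,0,cv2.BORDER_CONSTANT)]),B]))
E
```

```text
11.25 [561.5 151.  154.5] [ 3.14   0.006 -2.861] [ 0.259  0.368  1.802  0.002  0.966 -1.593] [-0.1 -0.3  0.2]
stud_head [(array([306., 179.,  17.,  53.]), 0.59), (array([117.,  41., 232., 193.]), 0.34)]
[318.31947277 209.30444796]
crop6 238 149
```

View pics/c6.png

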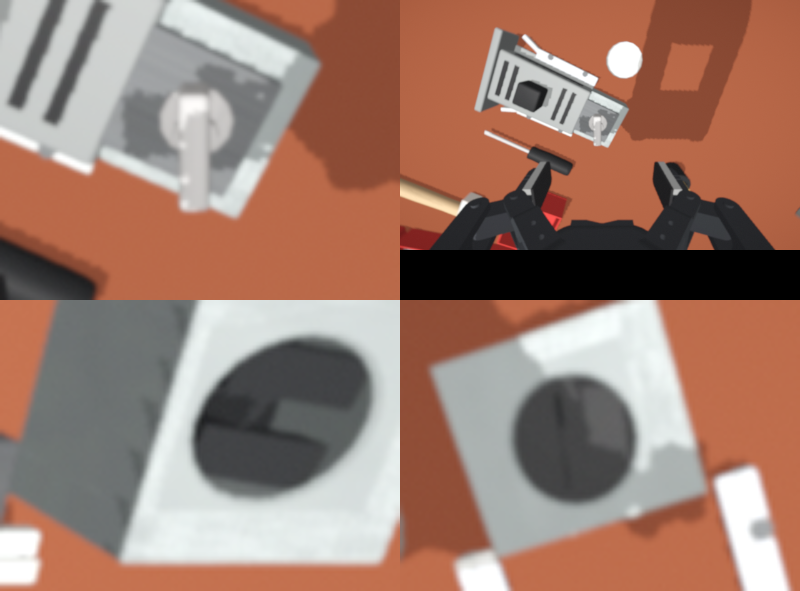

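The composite shows the stud wing between crop (193,100) and (193,210), and the socket with the slot's edges faintly visible in both earlier wrist views.

```bash
python3 - <<'E'
from h import *
np.set_printoptions(precision=1,suppress=True)
def ang(W,a,b,z=36.5):
    p,q=onz(W,a,z),onz(W,b,z);d=q-p;t=np.degrees(np.arctan2(d[1],d[0]));return p,q,(t-79.9+90)%180-90
W5,W3,W6=load("w5"),load("w3"),load("w6")
c=lambda u,v:(530+u/3.636,180+v/3.636)
print(ang(W5,c(205,430),c(325,445)));print(ang(W5,c(275,400),c(360,408)))
e=lambda u,v:(260+(u-400)/3.636,80+(v-300)/3.636)
print(ang(W3,e(556,380),e(572,490)))
print(ang(W3,e(580,375),e(592,440)))
g=lambda u,v:(238+u/2.5,149+v/2.5)
print("wing",ang(W6,g(194,105),g(194,200),84))
print("wing line ends",onz(W6,g(194,95),84),onz(W6,g(194,208),84))
# true top view wing rectangle fit from bright pixels skipped
E
```

```text
(array([642.7, 138.5,  36.5]), array([652.6, 168.5,  36.5]), np.float64(-8.229238945744939))
(array([636.6, 154.4,  36.5]), array([642.7, 175.3,  36.5]), np.float64(-6.219718535917039))
(array([562.4, 161.1,  36.5]), array([551.1, 130. ,  36.5]), np.float64(-9.781753524699042))
(array([569.6, 159. ,  36.5]), array([563.9, 140.5,  36.5]), np.float64(-7.0267043200298644))
wing (array([544.4, 139.3,  84. ]), array([575.6, 148. ,  84. ]), np.float64(-64.35291043031107))
wing line ends [541.3 138.5  84. ] [578.4 148.8  84. ]
```

```bash
python3 - <<'E'
from h import *
def ang(W,a,b,z=36.5):
    p,q=onz(W,a,z),onz(W,b,z);d=q-p;t=np.degrees(np.arctan2(d[1],d[0]));return p.round(1),q.round(1),(t-79.9+90)%180-90
W5=load("w5")
c=lambda u,v:(530+u/3.636,180+(v-300)/3.636)
print(ang(W5,c(205,430),c(325,445)));print(ang(W5,c(275,400),c(360,408)))
s=r.sense();print(s["eef_pos"],s["tcp_rot"])
E
```

```text
(array([559.5, 129.1,  36.5]), array([568. , 156. ,  36.5]), np.float64(-7.474289202725373))
(array([554.8, 143.5,  36.5]), array([560.1, 162.3,  36.5]), np.float64(-5.65632094557877))
[559.37401522 147.40126536 152.62116936] [ 3.14156349e+00  9.70678144e-04 -2.86567175e+00]
```

>>> {"op": "servo_tool", "data": {
  "deltas": [
    {"x": -0.2,"y": -2.7,"z": -20,"rx": 0,"ry": 0,"rz": 0,"gripper": -0.3},
    {"x": -0.2,"y": -2.7,"z": -40,"rx": 0,"ry": 0,"rz": 0,"gripper": -0.3},
    {"x": -0.2,"y": -2.7,"z": -60,"rx": 0,"ry": 0,"rz": 0,"gripper": -0.3},
    {"x": -0.2,"y": -2.7,"z": -75,"rx": 0,"ry": 0,"rz": 0,"gripper": -0.3},
    {"x": -0.2,"y": -2.7,"z": -84.5,"rx": 0,"ry": 0,"rz": 0,"gripper": -0.3},
    {"x": -0.2,"y": -2.7,"z": -84.5,"rx": 0,"ry": 0,"rz": 0,"gripper": -0.3}
  ],
  "newtons": 30
}}

```text
clock: 11.95
eef_pos: [558.1, 142.6, 66.5]
tcp_rot: [3.142, -0.002, -2.872]
contact_force: [-0.8, -0.3, 0.7]
opening: 0.348
grasp_force: 0.0
```

>>> {"op": "servo_tool", "data": {
  "deltas": [
    {"x": 0,"y": 0,"z": 0,"rx": 0,"ry": 0,"rz": 0,"gripper": -0.7},
    {"x": 0,"y": 0,"z": 0,"rx": 0,"ry": 0,"rz": 0,"gripper": -1},
    {"x": 0,"y": 0,"z": 0,"rx": 0,"ry": 0,"rz": 0,"gripper": -1},
    {"x": 0,"y": 0,"z": 0,"rx": 0,"ry": 0,"rz": 0,"gripper": -1},
    {"x": 0,"y": 0,"z": 0,"rx": 0,"ry": 0,"rz": 0,"gripper": -1}
  ],
  "newtons": 50
}}

```text
clock: 12.45
eef_pos: [559.2, 143.5, 68.3]
tcp_rot: [3.141, 0.001, -2.87]
contact_force: [-1.6, 2.2, 2.5]
opening: 0.099
grasp_force: 52.8
```

>>> {"op": "servo_tool", "data": {
  "deltas": [
    {"x": 0,"y": 0,"z": 0,"rx": 0,"ry": 0,"rz": 0.15,"gripper": -1},
    {"x": 0,"y": 0,"z": 0,"rx": 0,"ry": 0,"rz": 0.3,"gripper": -1},
    {"x": 0,"y": 0,"z": 0,"rx": 0,"ry": 0,"rz": 0.45,"gripper": -1},
    {"x": 0,"y": 0,"z": 0,"rx": 0,"ry": 0,"rz": 0.6,"gripper": -1},
    {"x": 0,"y": 0,"z": 0,"rx": 0,"ry": 0,"rz": 0.75,"gripper": -1},
    {"x": 0,"y": 0,"z": 0,"rx": 0,"ry": 0,"rz": 0.9,"gripper": -1},
    {"x": 0,"y": 0,"z": 0,"rx": 0,"ry": 0,"rz": 1.0,"gripper": -1},
    {"x": 0,"y": 0,"z": 0,"rx": 0,"ry": 0,"rz": 1.0,"gripper": -1}
  ],
  "newtons": 50
}}

```text
clock: 13.25
eef_pos: [560.1, 142.6, 68.3]
tcp_rot: [-3.139, 0.0, -1.869]
contact_force: [2.4, -4.4, 2.2]
opening: 0.097
grasp_force: 52.8
```

>>> {"op": "servo_tool", "data": {
  "deltas": [
    {"x": 0,"y": 0,"z": -2,"rx": 0,"ry": 0,"rz": 0,"gripper": -1},
    {"x": 0,"y": 0,"z": -4,"rx": 0,"ry": 0,"rz": 0,"gripper": -1},
    {"x": 0,"y": 0,"z": -6,"rx": 0,"ry": 0,"rz": 0,"gripper": -1},
    {"x": 0,"y": 0,"z": -7,"rx": 0,"ry": 0,"rz": 0,"gripper": -1},
    {"x": 0,"y": 0,"z": -8,"rx": 0,"ry": 0,"rz": 0,"gripper": -1},
    {"x": 0,"y": 0,"z": -8,"rx": 0,"ry": 0,"rz": 0,"gripper": -1}
  ],
  "newtons": 60
}}

```text
clock: 13.85
eef_pos: [559.8, 142.8, 60.1]
tcp_rot: [-3.14, 0.0, -1.873]
contact_force: [2.6, -4.7, 3.6]
opening: 0.096
grasp_force: 61.6
```

>>> {"op": "servo_tool", "data": {
  "deltas": [
    {"x": 0,"y": 0,"z": -3,"rx": 0,"ry": 0,"rz": 0,"gripper": -1},
    {"x": 0,"y": 0,"z": -6,"rx": 0,"ry": 0,"rz": 0,"gripper": -1},
    {"x": 0,"y": 0,"z": -8,"rx": 0,"ry": 0,"rz": 0,"gripper": -1},
    {"x": 0,"y": 0,"z": -10,"rx": 0,"ry": 0,"rz": 0,"gripper": -1},
    {"x": 0,"y": 0,"z": -11,"rx": 0,"ry": 0,"rz": 0,"gripper": -1},
    {"x": 0,"y": 0,"z": -11,"rx": 0,"ry": 0,"rz": 0,"gripper": -1}
  ],
  "newtons": 60
}}

```text
clock: 14.45
eef_pos: [559.8, 142.9, 49.5]
tcp_rot: [-3.14, 0.0, -1.873]
contact_force: [1.4, -5.3, 6.4]
opening: 0.096
grasp_force: 62.1
```

>>> {"op": "servo_tool", "data": {
  "deltas": [
    {"x": 0,"y": 0,"z": -0.5,"rx": 0,"ry": 0,"rz": -0.15,"gripper": -1},
    {"x": 0,"y": 0,"z": -0.5,"rx": 0,"ry": 0,"rz": -0.3,"gripper": -1},
    {"x": 0,"y": 0,"z": -0.5,"rx": 0,"ry": 0,"rz": -0.45,"gripper": -1},
    {"x": 0,"y": 0,"z": -0.5,"rx": 0,"ry": 0,"rz": -0.6,"gripper": -1},
    {"x": 0,"y": 0,"z": -0.5,"rx": 0,"ry": 0,"rz": -0.75,"gripper": -1},
    {"x": 0,"y": 0,"z": -0.5,"rx": 0,"ry": 0,"rz": -0.9,"gripper": -1},
    {"x": 0,"y": 0,"z": -0.5,"rx": 0,"ry": 0,"rz": -1.05,"gripper": -1},
    {"x": 0,"y": 0,"z": -0.5,"rx": 0,"ry": 0,"rz": -1.2,"gripper": -1},
    {"x": 0,"y": 0,"z": -0.5,"rx": 0,"ry": 0,"rz": -1.35,"gripper": -1}
  ],
  "newtons": 60
}}

```text
clock: 15.35
eef_pos: [558.6, 144.4, 49.4]
tcp_rot: [3.14, -0.001, 3.053]
contact_force: [-6.5, 6.2, 14.6]
opening: 0.098
grasp_force: 63.3
```

>>> {"op": "servo_tool", "data": {
  "deltas": [
    {"x": 0,"y": 0,"z": 0,"rx": 0,"ry": 0,"rz": -0.08,"gripper": -1},
    {"x": 0,"y": 0,"z": 0,"rx": 0,"ry": 0,"rz": -0.14,"gripper": -1},
    {"x": 0,"y": 0,"z": 0,"rx": 0,"ry": 0,"rz": -0.2,"gripper": -1},
    {"x": 0,"y": 0,"z": 0,"rx": 0,"ry": 0,"rz": -0.24,"gripper": -1},
    {"x": 0,"y": 0,"z": 0,"rx": 0,"ry": 0,"rz": -0.24,"gripper": -1}
  ],
  "newtons": 60
}}

```text
clock: 15.85
eef_pos: [558.7, 144.8, 49.4]
tcp_rot: [3.14, -0.001, 2.818]
contact_force: [-6.9, 6.9, 15.2]
opening: 0.097
grasp_force: 63.2
```

```bash
python3 - <<'E'
from h import *
s=r.sense();print(s["eef_pos"],s["tcp_rot"],s["contact_force"],s["wrist_torque"],s["qpos"])
E
```

```text
[558.71608309 144.77208659  49.42269718] [ 3.13962401e+00 -8.14375414e-04  2.81788307e+00] [-6.90514639  6.85031556 15.21918065] [1.0588809  1.02587817 0.05203563] [ 0.24969636  0.51041951  1.86775795  0.00303215  0.76303363 -0.99958065]
```

>>> {"op": "servo_tool", "data": {
  "deltas": [
    {"x": 0,"y": 0,"z": 0,"rx": 0,"ry": 0,"rz": -0.04,"gripper": -1},
    {"x": 0,"y": 0,"z": 0,"rx": 0,"ry": 0,"rz": -0.08,"gripper": -1},
    {"x": 0,"y": 0,"z": 0,"rx": 0,"ry": 0,"rz": -0.12,"gripper": -1},
    {"x": 0,"y": 0,"z": 0,"rx": 0,"ry": 0,"rz": -0.12,"gripper": -1}
  ],
  "newtons": 60
}}

```text
clock: 16.25
eef_pos: [558.8, 145.0, 49.5]
tcp_rot: [3.139, -0.001, 2.698]
contact_force: [-5.4, 8.8, 14.8]
opening: 0.096
grasp_force: 63.2
```

```bash
python3 - <<'E'
from h import *
s=r.sense();print(s["eef_pos"],s["tcp_rot"],s["contact_force"],s["wrist_torque"])
E
```

```text
[558.77083523 144.98972112  49.45349035] [ 3.13939461e+00 -1.02348739e-03  2.69782821e+00] [-5.37372186  8.83324047 14.84519171] [ 1.26747547  1.01565958 -0.00474943]
```

>>> {"op": "servo_tool", "data": {
  "deltas": [
    {"x": 0,"y": 0,"z": 0,"rx": 0,"ry": 0,"rz": -0.05,"gripper": -1},
    {"x": 0,"y": 0,"z": 0,"rx": 0,"ry": 0,"rz": -0.1,"gripper": -1},
    {"x": 0,"y": 0,"z": 0,"rx": 0,"ry": 0,"rz": -0.1,"gripper": -1}
  ],
  "newtons": 60
}}

```text
clock: 16.55
eef_pos: [559.0, 145.1, 49.4]
tcp_rot: [3.139, -0.001, 2.598]
contact_force: [-4.6, 8.8, 13.7]
opening: 0.094
grasp_force: 63.0
```

```bash
python3 - <<'E'
from h import *
s=r.sense();print(s["eef_pos"],s["tcp_rot"],s["contact_force"],s["wrist_torque"])
f,W=snap("w7")
E
```

```text
[559.0154613  145.05718808  49.42083565] [ 3.13918963e+00 -9.09751161e-04  2.59754259e+00] [-4.60932858  8.80049668 13.65176393] [1.28356261 0.86233467 0.02697216]
16.55 [559.  145.1  49.4] [ 3.139e+00 -1.000e-03  2.598e+00] [ 0.25   0.511  1.867  0.003  0.762 -0.779] [-4.6  8.8 13.7]
```

>>> {"op": "servo_tool", "data": {
  "deltas": [
    {"x": 0,"y": 0,"z": 0,"rx": 0,"ry": 0,"rz": 0,"gripper": 0},
    {"x": 0,"y": 0,"z": 0,"rx": 0,"ry": 0,"rz": 0,"gripper": 0},
    {"x": 0,"y": 0,"z": 0,"rx": 0,"ry": 0,"rz": 0,"gripper": 0},
    {"x": 0,"y": 0,"z": 0,"rx": 0,"ry": 0,"rz": 0,"gripper": 0},
    {"x": 0,"y": 0,"z": 35,"rx": 0,"ry": 0,"rz": 0,"gripper": 0},
    {"x": 0,"y": 0,"z": 70,"rx": 0,"ry": 0,"rz": 0,"gripper": 0},
    {"x": 0,"y": 0,"z": 100,"rx": 0,"ry": 0,"rz": 0,"gripper": 0},
    {"x": 0,"y": 0,"z": 103,"rx": 0,"ry": 0,"rz": 0,"gripper": 0},
    {"x": 0,"y": 0,"z": 103,"rx": 0,"ry": 0,"rz": 0,"gripper": 0}
  ],
  "newtons": 60
}}

```text
clock: 17.5
eef_pos: [559.4, 143.2, 151.9]
tcp_rot: [3.14, 0.001, 2.602]
contact_force: [0.2, 0.7, -0.0]
opening: 0.501
grasp_force: 0.0
```

```bash
python3 - <<'E'
from h import *
f,W=snap("w8")
q=proj(W,[559,144.5,70.])[0];x0=int(np.clip(q[0]-80,0,480));y0=int(np.clip(q[1]-60,0,280));print(x0,y0)
cv2.imwrite("pics/c8.png",cv2.resize(f[y0:y0+120,x0:x0+160],(800,600),interpolation=cv2.INTER_CUBIC))
E
```

```text
17.5 [559.4 143.2 151.9] [3.140e+00 1.000e-03 2.602e+00] [ 0.248  0.367  1.81  -0.     0.963 -0.784] [ 0.2  0.7 -0. ]
245 147
```

View pics/c8.png

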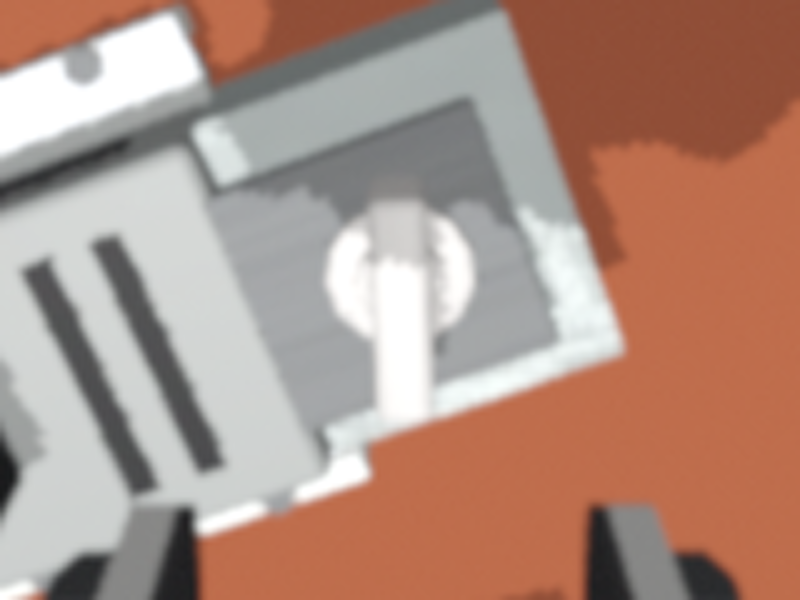

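The wing is low over its disc, centre about crop (401,309), running nearly vertical from (398,200) to (405,418), clear of the fingers.

```bash
python3 - <<'E'
from h import *
g=lambda u,v:(245+u/5,147+v/5)
h=lambda u,v:(238+u/2.5,149+v/2.5)
W,W6=load("w8"),load("w6")
for z in (84,72,70.5,67,65):
    p,q=onz(W,g(398,200),z),onz(W,g(406,418),z);d=q-p;print(z,((p+q)/2).round(1),np.linalg.norm(d).round(1),np.degrees(np.arctan2(d[1],d[0])).round(1))
for z in (84,81):
    p,q=onz(W6,h(194,95),z),onz(W6,h(194,208),z);d=q-p;print("w6",z,((p+q)/2).round(1),np.linalg.norm(d).round(1))
# disc on tongue, z~47
print("disc",onz(W,g(401,272),47))
p,q=onz(W,g(220,188),46),onz(W,g(470,100),46);d=q-p;print("tongue edge yaw",np.degrees(np.arctan2(d[1],d[0])))
E
```

```text
84 [555.7 146.5  84. ] 36.5 -28.8
72 [559.7 144.3  72. ] 38.6 -28.8
70.5 [560.2 144.   70.5] 38.9 -28.8
67 [561.3 143.4  67. ] 39.5 -28.8
65 [562. 143.  65.] 39.8 -28.8
w6 84 [559.9 143.6  84. ] 38.4
w6 81 [561.  143.9  81. ] 39.0
disc [561.05180762 143.50756266  47.        ]
tongue edge yaw 78.85723808823947
```

>>> {"op": "servo_tool", "data": {
  "deltas": [
    {"x": 0,"y": 1,"z": -40,"rx": 0,"ry": 0,"rz": 0,"gripper": -1},
    {"x": 0,"y": 1,"z": -60,"rx": 0,"ry": 0,"rz": 0,"gripper": -1},
    {"x": 0,"y": 1,"z": -60,"rx": 0,"ry": 0,"rz": 0,"gripper": -1},
    {"x": 0,"y": 1,"z": -60,"rx": 0,"ry": 0,"rz": 0,"gripper": -1},
    {"x": 0,"y": 1,"z": -75,"rx": 0,"ry": 0,"rz": 0,"gripper": -1},
    {"x": 0,"y": 1,"z": -79,"rx": 0,"ry": 0,"rz": 0,"gripper": -1},
    {"x": 0,"y": 1,"z": -79,"rx": 0,"ry": 0,"rz": 0,"gripper": -1},
    {"x": 0,"y": 1,"z": -79,"rx": 0,"ry": 0,"rz": 0,"gripper": -1}
  ],
  "newtons": 30
}}

```text
clock: 18.35
eef_pos: [559.1, 144.2, 72.5]
tcp_rot: [3.141, 0.0, 2.603]
contact_force: [-0.1, 0.1, 0.4]
opening: -0.005
grasp_force: 0.0
```

>>> {"op": "servo_tool", "data": {
  "deltas": [
    {"x": 0,"y": 0,"z": -2,"rx": 0,"ry": 0,"rz": 0,"gripper": -1},
    {"x": 0,"y": 0,"z": -3,"rx": 0,"ry": 0,"rz": 0,"gripper": -1},
    {"x": 0,"y": 0,"z": -3,"rx": 0,"ry": 0,"rz": 0,"gripper": -1}
  ],
  "newtons": 30
}}

```text
clock: 18.65
eef_pos: [559.5, 144.3, 69.8]
tcp_rot: [3.141, 0.001, 2.603]
contact_force: [-0.9, -0.4, 5.5]
opening: 0.002
grasp_force: 2.4
```

The touch at 70 mm with 5.5 N shows the stud resting caught about 13.5 mm down.

>>> {"op": "servo_tool", "data": {
  "deltas": [
    {"x": 0,"y": 0,"z": 30,"rx": 0,"ry": 0,"rz": 0,"gripper": -1},
    {"x": 0,"y": 0,"z": 80,"rx": 0,"ry": 0,"rz": 0,"gripper": -1},
    {"x": 0,"y": 0,"z": 100,"rx": 0,"ry": 0,"rz": 0,"gripper": -1},
    {"x": 0,"y": 0,"z": 100,"rx": 0,"ry": 0,"rz": 0,"gripper": -1},
    {"x": 0,"y": 0,"z": 100,"rx": 0,"ry": 0,"rz": 0,"gripper": -1}
  ],
  "newtons": 30
}}

```text
clock: 19.15
eef_pos: [558.8, 144.1, 169.3]
tcp_rot: [3.141, 0.0, 2.603]
contact_force: [0.5, -0.1, -0.9]
opening: -0.004
grasp_force: 0.0
```

```bash
python3 -c "
from rig import r
print(r.sense()['contact_force']);print(r.sign_off())"
```

```text
[ 0.52776139 -0.11151997 -0.9485936 ]
the job is handed in; nothing more can be done
None
```

I turned the tray and slid it home against the latch block, locked the stud (a light touch found it resting about 13.5 mm down) and handed the job in at about 19 s; `sign_off()` returned no verdict, so whether it passed isn't confirmed.

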